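# Latch the coin sorter and hold its run lever

## Robot

A 6-joint arm with a two-finger parallel gripper is mounted at the origin on the work surface. World frame = base frame: x ahead of the robot, y to its left, z up, the work surface at z = 0. Lengths are in m, angles in degrees, forces in N, time in s.
With the tool pointing down it reaches from about 0.375 to 0.9 m from the base axis. Payload 3.1 kg.
Tool frame: the origin (TCP) lies between the finger pads; the fingertips stand 11 mm ahead of it and the grasp point (between the pads) lies 8 mm behind it; z points along the fingers, y is the line along which they close (so a half turn about z gives the same grasp; the last joint's range is limited). The gripper opens to 87 mm and grips with 3 to 60 N. Pads are 19 mm wide; open, the fingers measure 117 mm over their backs; the gripper's body (75 mm by 190 mm) begins 51 mm behind the grasp point.
Start: joints at [-85.056, 30.224, 82.088, -0, 67.689, -10.227], TCP at [0.164, -0.603, 0.234] pointing down, gripper open.
Joint ranges: [-176.69, 176.69], [-43.24, 126.21], [12.49, 139.97], [-82, 262], [0, 151.66], [-163.58, 163.58]. Speed limits (degrees/s): [159.86, 159.86, 180, 180, 180, 180].

## Interface

Orientations are given as a 3x3 rotation matrix whose columns are the frame's x, y, z axes.
In Python, from rig import bot gives the robot as it stands.
- The arm moves only by the tool apply_moves, never from a script. Its argument "steps" is a list that holds one entry, the list of rows, each a list of 7 numbers: the shift along the tool's x, y, z in cm, then the turn, a rotation vector about the tool's x, y, z in degrees, then the gripper command: -1 is shut, 1 is fully open, values between are in proportion. In form: [[[dx, dy, dz, rx, ry, rz, jaw], ...]]. A call has 1 to 20 rows; each row is the pose to reach, as a shift and turn from the pose commanded when the call began, along the tool's axes at that moment; what a row does not reach only later rows make up. A row lasts 1/8 s, in which the tool goes at most 62.5 mm and 10.7 degrees, less where a joint would pass 70% of its speed; a pose out of reach is approached as far as the arm can. A call with a gripper value outside its range is refused whole. The fingers move at their own pace and stop on an object; the grip force is fixed at half the most. Time passes only in rows, so rows that repeat a pose let the fingers close. It gives the time, the measured TCP pose, the force, the opening and the grip force at its end, in the units of the state.
- bot.read_state(): the state, without advancing time (a new reading comes with each control period).
- bot.capture(name): name is "side" or "top"; returns the picture (480x640x3 uint8, blue, green, red); there is no depth.
- bot.camera_model(name): a dict with "intrinsics" (3x3 intrinsics, pixels), "R" (3x3) and "t" (3): a world point X has camera coordinates R X + t. Camera axes: x right, y down, z forward; pixel columns grow to the right and rows downward; lengths in m; the calibration is good to about 2 mm. A picture is of the moment at which its call begins. camera_model takes no time and is no camera call.
- bot.hand_in(): hands the job in; it is judged then, once.
The state is a dict: "time_s": time; "joint_positions": joint angles; "qvel": joint speeds; "tau": joint torques, N m; "position": TCP position; "tcp_rot": TCP orientation; "force": force on the tool from outside, world axes, zero at the start; "moment": the same for the moment, N m; "opening": opening from 0.0 (shut) to 1.0 (fully open); "grasp_force": force on a finger pad.
Only numpy, scipy, OpenCV 4.12 (cv2) and the standard library are available. Lean on these libraries where they do the work, as an engineer would, in place of code of your own. Each camera call takes 0.05 s, during which the arm holds its last target. There are 200 camera calls.

## Task

In the coin laundry's counting corner, swing the yellow hasp of the coin sorter over its staple until it lies flat in its catch. Then, on the control box, push the spring-loaded run lever so that its pointer stands in the green part of the dial, never letting it go into the red, and keep holding it there: the program finishes while the robot still holds the lever in the green. Leave the two bottles and the token tray where they stand.

Things in the scene. Friction and masses are not known exactly. Their poses are not given: they have to be found in the camera images.
- coin_sorter: Grey coin sorter fixed to the counter, 220 (x) by 200 (y) by 100 mm high, yawed. Origin: centre of its underside; front (coin slots) is -x, y left, z up. A blue hopper lid, x = 25 to 100 mm, 170 mm wide in y, tops out at z = 118 mm. A brass staple, 5 by 10 mm, stands at x = -7, y = 0, its top at z = 132 mm (6 mm above the closed hasp's upper face).
- hasp (a joint): Angle of the yellow hasp, rad: 0 = closed, flat towards the sorter's -x over the staple, on its rest (hard stop); grows as it lifts and folds back to +x; 1.57 = upright; stop at 2.0. Starts at 1.1 to 1.8. Stiff hinge (0.08 N m friction, 1 to 2 N at the free end): it stays where it is left and does not fall shut.
- hasp_hinge (a point): Point on the hasp's hinge axis, at its middle, at x = 35, y = 0, z = 122 mm in the sorter's frame. The axis runs along the sorter's y.
- hasp_tab (a point): Middle of the hasp's solid end tab, 74 mm from the hinge axis, on the face that is uppermost when closed (and looks to the sorter's +x when upright); moves with the hasp. The hasp is a flat bar 90 mm long from the hinge, 34 mm wide, 7 mm thick, with a slot for the staple 32 to 58 mm from the hinge; the tab is 58 to 90 mm.
- control_box: Grey hold-to-run control box with white top, fixed to the counter, 220 (x) by 200 (y) by 69 mm high, at some yaw. Origin: centre of its underside; front is -x, y to the left, z up. On its top is a dial arc at 113 mm from the lever's pivot, grey, then green, then red.
- run_lever (a joint): Angle a of the run lever about its upright pivot, rad: 0 = rest, pointing to the box's -x; grows clockwise from above, the knob moving to the box's +y: it points along (-cos a, sin a) in the box's x, y. A spring, 0.4 x (a + 0.3) N m, drives it back to 0: about 5 N at the knob in the green. Green: 0.58 to 0.87; red from 0.94; stop at 1.3.
- lever_pivot (a point): Pivot of the run lever, at x = 35, y = -35, z = 77 mm in the control box's frame. The lever is a flat steel bar 85 mm long, its top 85 mm above the counter, with a black pointer reaching 107 mm from the pivot.
- lever_knob (a point): Centre of the top of the run lever's upright round black knob: 22 mm diameter, 50 mm tall (from 85 to 135 mm above the counter), 75 mm from the pivot. It moves with the lever.
- detergent: Loose blue bottle, 72 mm diameter, 190 mm tall, bystander; origin at the centre of its underside.
- stain_remover: Loose orange bottle, 60 mm diameter, 160 mm tall, bystander; origin at the centre of its underside.
- token_tray: Loose green open tray, 70 by 100 by 30 mm, bystander; origin at the centre of its underside.

How it is judged (in metres and radians):
On the way, in this order (a step that is already met when the one before it is completed fails the run):
1. the hasp lies flat in its catch, over the staple, the run lever still at rest (value of joint hasp below 0.08 rad and value of joint run_lever below 0.25 rad), for 0.2 s.
2. the run lever is held in the green (value of joint run_lever between 0.57 and 0.88 rad and value of joint hasp below 0.08 rad), for 0.5 s.
At the end, for the whole second after the job is handed in: The hasp is closed (within 0.08 rad of flat), the run lever stands still between 0.57 and 0.88 rad (the green), and the robot is holding it there (more than 1.5 N of contact) (all of step 2 and velocity of joint run_lever between -0.1 and 0.1 rad/s and contact force between any of the fingers, the arm and control_box above 1.5 N); the arm keeps its last pose, push and grip.
It fails at once if the run lever goes into the red (beyond 0.97 rad) (value of joint run_lever above 0.97 rad).
It fails at once if a bystander is moved more than 30 mm (distance of any of detergent, stain_remover, token_tray from where it was at the start of the episode above 0.03 m).
It also fails if it takes over 58 s, if anything falls off the work surface, if the arm or the gripper's body presses on something with over 40 N, if the wrist force passes 120 N, or if a joint passes its speed limit or range.

## Working session

There is one attempt and no reset: what is moved stays moved. The work goes in short steps, Python scripts to look and compute and a tool call to move; the robot and the scene stay as the last step left them, time stands still between calls to the robot, and variables do not carry over. Pictures are saved under pics/ and viewed, at most 10 in all, crops included, and the job is handed in when it is done.

Besides the shell and the picture viewer there is one more tool, called after "Emit:" as name([rows], argument=value, ...), one row to a line, values as JSON. apply_moves: Moves the arm, as the interface text tells. Its arguments: {"type":"object","properties":{"steps":{"type":"array","items":{"type":"array","items":{"type":"array","items":{"type":"number"}}}}},"required":["steps"]}

```bash
mkdir -p pics
python3 - <<'E'
from rig import bot
import cv2
for n in("side","top"):
    cv2.imwrite(f"pics/{n}0.png",bot.capture(n)); m=bot.camera_model(n); print(n,m["intrinsics"],m["R"],m["t"])
s=bot.read_state();print(s["position"],s["tcp_rot"],s["time_s"])
E
```

```text
side [[586.20605297   0.         320.54123667]
 [  0.         586.20605297 236.93072981]
 [  0.           0.           1.        ]] [[-0.96340672 -0.26752745  0.01662991]
 [-0.1766781   0.58713874 -0.78997022]
 [ 0.20157465 -0.76400076 -0.61291965]] [0.627534   0.1940255  1.34259585]
top [[453.34267959   0.         308.13247054]
 [  0.         453.34267959 243.43761901]
 [  0.           0.           1.        ]] [[-0.0046526  -0.9999654   0.00689592]
 [-0.983609    0.00333323 -0.18028371]
 [ 0.18025449 -0.00762168 -0.98359048]] [-0.00479856  0.67092085  1.37938017]
[ 0.16354407 -0.60255652  0.23266567] [[ 9.65141055e-01  2.61730221e-01 -1.87372657e-04]
 [ 2.61730077e-01 -9.65139118e-01  1.96197163e-03]
 [ 3.32666587e-04 -1.94262043e-03 -9.99998058e-01]] 0.1
```

View pics/side0.png

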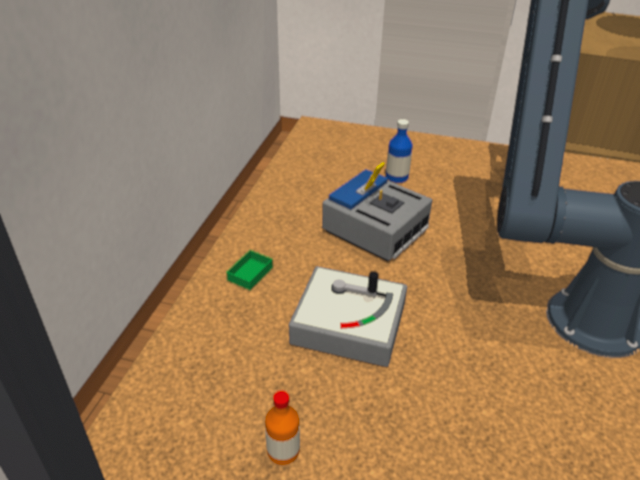

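View pics/top0.png

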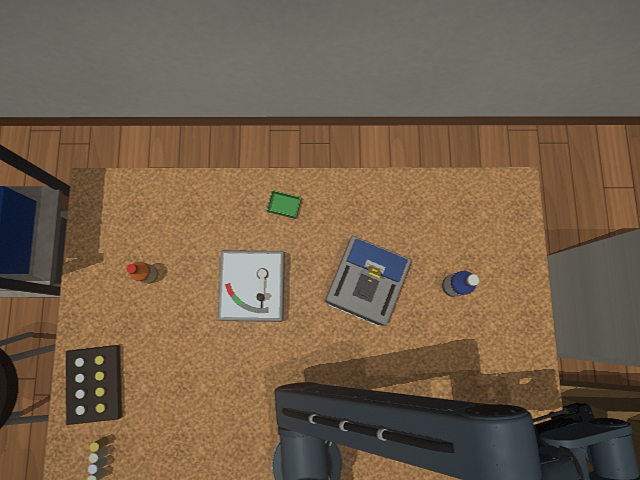

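The top view shows the sorter at about (368,283) with its blue lid at (378,260) and hasp at (375,271). The control box is at (252,286), with knob at (261,297) and pivot at (262,273). The side view shows the hasp at (376,178), leaning back from upright.

```bash
cat > h.py <<'E'
import cv2, numpy as np
from rig import bot
def ray(cam,px):
    m=bot.camera_model(cam); R,t=np.array(m["R"]),np.array(m["t"])
    d=R.T@np.linalg.inv(m["intrinsics"])@np.array([px[0],px[1],1.]); return -R.T@t,d
def onz(cam,px,z):
    o,d=ray(cam,px); return o+d*(z-o[2])/d[2]
def tri(p,q):
    o1,d1=ray("side",p);o2,d2=ray("top",q)
    s=np.linalg.lstsq(np.c_[d1,-d2],o2-o1,rcond=None)[0]
    a,b=o1+s[0]*d1,o2+s[1]*d2; return (a+b)/2,np.linalg.norm(a-b)
def mask(img,lo,hi,roi):
    m=cv2.inRange(cv2.cvtColor(img,cv2.COLOR_BGR2HSV),lo,hi); k=np.zeros_like(m)
    x0,y0,x1,y1=roi; k[y0:y1,x0:x1]=m[y0:y1,x0:x1]; return k
def big(m):
    c=cv2.findContours(m,cv2.RETR_EXTERNAL,cv2.CHAIN_APPROX_NONE)[0]; return max(c,key=cv2.contourArea)
E
python3 - <<'E'
from h import *
t=cv2.imread("pics/top0.png");s=cv2.imread("pics/side0.png")
np.set_printoptions(precision=4,suppress=True)
def rect(cam,c,z):
    P=np.array([onz(cam,p[0],z)[:2] for p in c]); r=cv2.minAreaRect((P*1000).astype(np.float32)); return r
for cam,im,roi in(("top",t,(210,240,295,330)),("side",s,(280,255,420,370))):
    c=big(mask(im,(0,0,190),(180,60,255),roi)); print("box",cam,rect(cam,c,.069))
for cam,im,roi in(("top",t,(325,225,415,335)),("side",s,(320,165,390,215))):
    c=big(mask(im,(100,120,60),(125,255,255),roi)); print("lid",cam,rect(cam,c,.118))
for cam,im,roi in(("top",t,(350,255,400,290)),("side",s,(355,155,395,200))):
    c=big(mask(im,(20,120,80),(35,255,255),roi)); print("hasp",cam,cv2.boundingRect(c),cv2.boxPoints(cv2.minAreaRect(c)).tolist())
c=big(mask(t,(0,0,0),(180,255,60),(250,285,275,306)));print("knob top px",cv2.minEnclosingCircle(c))
c=np.hstack([cv2.resize(t[220:340,200:420],None,fx=3.4,fy=3.4,interpolation=2)])
d=cv2.resize(s[150:270,310:440],None,fx=3.4,fy=3.4,interpolation=2)
cv2.imwrite("pics/c1.png",c);
E
```

```text
box top ((539.7884521484375, 171.92257690429688), (175.13002014160156, 197.28704833984375), 89.02477264404297)
box side ((539.4930419921875, 167.51495361328125), (180.8524932861328, 199.6686553955078), 89.07423400878906)
lid top ((609.5814208984375, -215.34609985351562), (165.65191650390625, 72.6692886352539), 67.11402130126953)
lid side ((603.1578979492188, -217.92343139648438), (197.18849182128906, 78.33775329589844), 67.15052032470703)
hasp top (369, 266, 12, 12) [[366.31036376953125, 272.72412109375], [369.27587890625, 265.310302734375], [382.2069091796875, 270.48272705078125], [379.24139404296875, 277.89654541015625]]
hasp side (365, 162, 20, 28) [[362.941162109375, 187.76467895507812], [379.88232421875, 159.52938842773438], [384.88232421875, 162.52938842773438], [367.941162109375, 190.76467895507812]]
knob top px ((260.0, 299.3636474609375), 5.724496364593506)
```

View pics/c1.png

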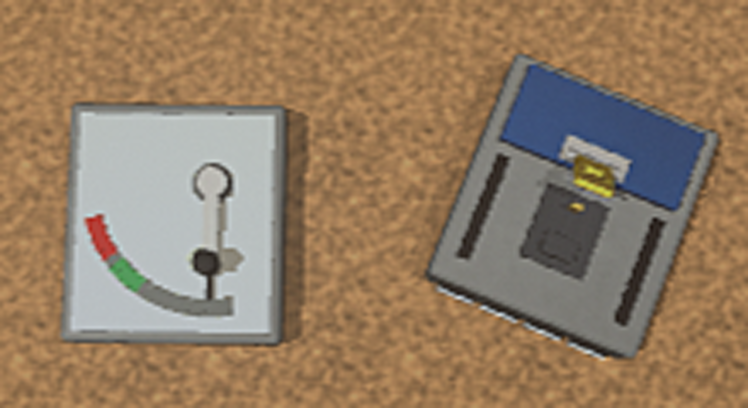

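Run:
```python
from h import *
np.set_printoptions(precision=4,suppress=True)
yaw=np.radians(-22.9); X=np.array([np.cos(yaw),np.sin(yaw),0]);Y=np.array([-X[1],X[0],0])
H=np.array([.6095,-.2155,.118])-.0275*X+[0,0,.004]; print("hinge",H)
def onp(cam,px):
    o,d=ray(cam,px); p=o+d*((H-o)@Y)/(d@Y); q=p-H; return q@X,q[2]
for p in((382.4,161),(365.4,189.3)): print("side",onp("side",p))
for p in((375,276),(375,268)): print("top tip z=.205:",(onz("top",p,.205)-H)@X,(onz("top",p,.205)-H)@Y)
print("staple",(onz("top",(200+577/3.4,220+207/3.4),.132)-H)@np.c_[X,Y], "expect -.042,0")
print("sorter->hinge tri",tri((382.4,161),(375,276)))
print("pivot",onz("top",(262.4,273.5),.087))
y=np.radians(-1);bx=np.array([np.cos(y),np.sin(y)]);by=np.array([-bx[1],bx[0]]);print("pivot from box",np.array([.5396,.170])+.035*bx-.035*by)
print("knob",onz("top",(200+204/3.4,220+261/3.4),.135))
```

```text
hinge [ 0.5842 -0.2048  0.122 ]
side (np.float64(-0.03958714143094358), np.float64(0.10000893251547216))
side (np.float64(0.004155886579558002), np.float64(-0.002350742332311584))
top tip z=.205: -0.03500344167459924 -0.0036319369179113516
top tip z=.205: -0.013808480077833717 0.004550169647264702
staple [-0.0429 -0.0017] expect -.042,0
sorter->hinge tri (array([ 0.5485, -0.1922,  0.2204]), np.float64(0.0007310172035407386))
pivot [0.5725 0.134  0.087 ]
pivot from box [0.574  0.1344]
knob [0.4981 0.1356 0.135 ]
```

Emit:
apply_moves([
  [[0,0,-6,0,0,0,-1],[5,-2.5,-7,0,0,4,-1],[10,-5,-7,0,0,8,-1],[15,-7.5,-7,0,0,12,-1],[20,-10,-7,0,0,16,-1],[25,-12.5,-7,0,0,20,-1],[30,-15,-7,0,0,24,-1],[35,-17.4,-7,0,0,28,-1],[40,-19.9,-7,0,0,32,-1],[45,-22.4,-7,0,0,36,-1],[50,-24.9,-7,0,0,38.1,-1],[52.6,-26.15,-7,0,0,38.1,-1],[52.6,-26.15,-7,0,0,38.1,-1],[52.6,-26.15,-7,0,0,38.1,-1]],
])

```text
time_s: 1.85
position: [0.602, -0.2135, 0.303]
tcp_rot: [[0.921, -0.39, -0.002], [-0.39, -0.921, 0.0], [-0.002, 0.001, -1.0]]
force: [0.0, 0.2, -0.0]
opening: 0.005
grasp_force: 0.0
```

```bash
cat > st.py <<'E'
from h import *
np.set_printoptions(precision=4,suppress=True)
s=bot.read_state();p=np.array(s["position"]);R=np.array(s["tcp_rot"])
yaw=np.radians(-22.9); X=np.array([np.cos(yaw),np.sin(yaw),0]);Y=np.array([-X[1],X[0],0]);H=np.array([.5842,-.2048,.122])
print("t",s["time_s"],"p",p,"yaw",np.degrees(np.arctan2(R[1,0],R[0,0])),"tz",R[:,2],"F",np.array(s["force"]),s["opening"])
print("sorter rel hinge s,y,z mm",1000*np.array([(p-H)@X,(p-H)@Y,(p-H)[2]]))
E
python3 st.py
```

```text
t 1.85 p [ 0.602  -0.2135  0.303 ] yaw -22.935069822287414 tz [-0.0017  0.0001 -1.    ] F [ 0.0171  0.2392 -0.0083] 0.004772392497900355
sorter rel hinge s,y,z mm [ 19.8083  -1.0363 180.9853]
```

Emit:
apply_moves([
  [[0,-0.1,5,0,0,0,-1],[0,-0.1,9.5,0,0,0,-1],[0,-0.1,9.5,0,0,0,-1],[-2,-0.1,9.5,0,0,0,-1],[-3.9,-0.1,9.5,0,0,0,-1],[-4.5,-0.1,9.75,0,0,0,-1],[-5,-0.1,10.05,0,0,0,-1],[-5.7,-0.1,10.5,0,0,0,-1],[-6.35,-0.1,11,0,0,0,-1],[-6.9,-0.1,11.6,0,0,0,-1],[-7.4,-0.1,12.2,0,0,0,-1],[-7.85,-0.1,12.85,0,0,0,-1],[-8.25,-0.1,13.5,0,0,0,-1],[-8.55,-0.1,14.25,0,0,0,-1],[-8.8,-0.1,15,0,0,0,-1],[-8.95,-0.1,15.8,0,0,0,-1],[-9,-0.1,16.4,0,0,0,-1],[-9,-0.1,16.6,0,0,0,-1],[-9,-0.1,16.6,0,0,0,-1]],
])

```text
time_s: 4.22
position: [0.5202, -0.1771, 0.1374]
tcp_rot: [[0.921, -0.39, -0.0], [-0.39, -0.921, 0.0], [-0.0, -0.0, -1.0]]
force: [-0.8, 0.4, -0.7]
opening: 0.008
grasp_force: 0.0
```

```bash
python3 st.py
python3 - <<'E'
from h import *
a=bot.capture("side")[140:260,300:460];b=bot.capture("top")[220:340,300:460]
cv2.imwrite("pics/c2.png",cv2.resize(np.hstack([a,b]),None,fx=2.5,fy=2.5,interpolation=2))
E
```

```text
t 4.225 p [ 0.5202 -0.1771  0.1374] yaw -22.926644901456452 tz [-0.0004  0.0002 -1.    ] F [-0.8482  0.3519 -0.7084] 0.00754396730380593
sorter rel hinge s,y,z mm [-69.6945   0.6427  15.3513]
```

View pics/c2.png

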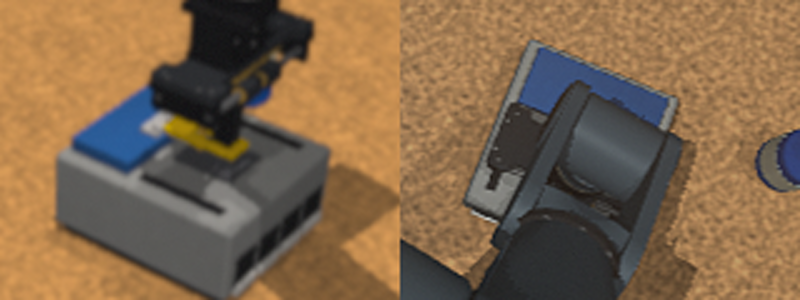

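The hasp followed the fingers and lies nearly flat under the fingertips. The small force shows it is not yet on its stop, so I'll press further.

Emit:
apply_moves([
  [[0,0,0.2,0,0,0,-1],[0,0,0.4,0,0,0,-1],[0,0,0.5,0,0,0,-1],[0,0,0.5,0,0,0,-1]],
])

```text
time_s: 4.82
position: [0.5207, -0.1774, 0.1363]
tcp_rot: [[0.921, -0.389, 0.002], [-0.389, -0.921, -0.001], [0.002, 0.001, -1.0]]
force: [-5.2, 2.4, 22.2]
opening: 0.005
grasp_force: 11.5
```

```bash
python3 st.py
```

```text
t 4.825 p [ 0.5207 -0.1774  0.1363] yaw -22.90082939383293 tz [ 0.0019 -0.0015 -1.    ] F [-5.2192  2.3528 22.2392] 0.004747157006570362
sorter rel hinge s,y,z mm [-69.1564   0.5639  14.26  ]
```

Emit:
apply_moves([
  [[0,0,0,0,0,0,-1],[0,0,-1,0,0,0,-1],[0,0,-4,0,0,0,-1],[0,0,-7.5,0,0,0,-1],[-4,-6,-7.5,0,0,2.5,-1],[-7,-10.7,-7.5,0,0,5,-1],[-10,-15.2,-7.5,0,0,7,-1],[-13,-19.8,-7.5,0,0,9,-1],[-15,-22.9,-7.5,0,0,9,-1],[-15,-22.9,-7.5,0,0,9,-1],[-15,-22.9,-7.5,0,0,9,-1]],
])

```text
time_s: 6.2
position: [0.4718, 0.0918, 0.2076]
tcp_rot: [[0.849, -0.529, 0.001], [-0.529, -0.849, -0.0], [0.001, 0.0, -1.0]]
force: [-0.1, 0.4, -0.4]
opening: 0.007
grasp_force: 0.0
```

```bash
python3 st.py
python3 - <<'E'
from h import *
a=bot.capture("side");b=bot.capture("top")
cv2.imwrite("pics/c3.png",np.hstack([cv2.resize(a[140:380,280:440],None,fx=2.4,fy=2.4,interpolation=2),cv2.resize(b[220:340,210:420],(400,576),interpolation=2)]))
cv2.imwrite("pics/c3.png",np.hstack([cv2.resize(a[140:380,280:440],None,fx=2.4,fy=2.4,interpolation=2),cv2.resize(b[225:465,220:390],None,fx=2.4,fy=2.4,interpolation=2)]))
E
```

```text
t 6.2 p [0.4718 0.0918 0.2076] yaw -31.906604440160518 tz [ 0.0006 -0.0005 -1.    ] F [-0.1022  0.3916 -0.4128] 0.007098098469849805
sorter rel hinge s,y,z mm [-218.9491  229.4683   85.593 ]
```

View pics/c3.png

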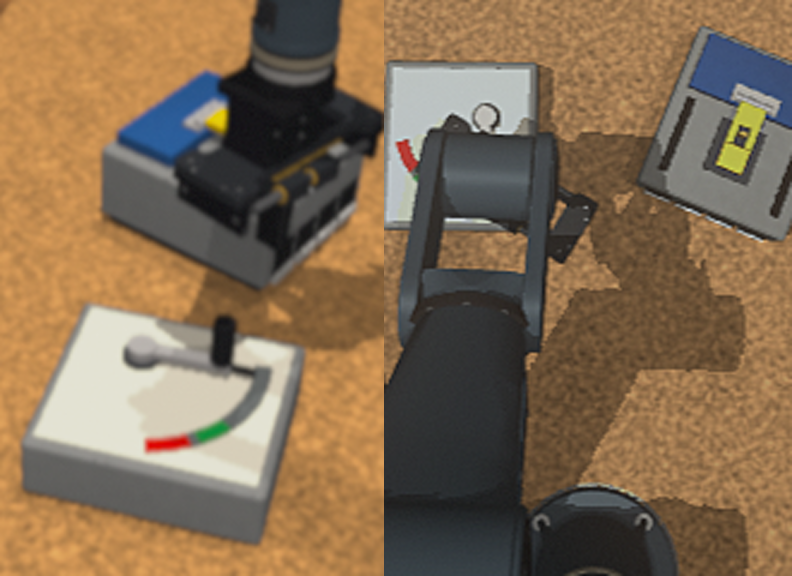

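The hasp lies flat with the staple showing in its slot (top crop, about (742,135)). The lever is at rest and the fingers stand to its -y side. Next I'll go down and push part of the way.

Emit:
apply_moves([
  [[0,0,5,0,0,0,-1],[0,0,9,0,0,0,-1],[0,0,10,0,0,0,-1],[0,0,10,0,0,0,-1],[0,-1,10,0,0,0,-1],[-0.1,-2,10,0,0,0,-1],[-0.1,-2.5,10,0,0,0,-1],[-0.3,-3,10,0,0,0,-1],[-0.5,-3.5,10,0,0,0,-1],[-0.7,-4,10,0,0,0,-1],[-0.9,-4.5,10,0,0,0,-1],[-1,-5,10,0,0,0,-1],[-1.1,-5.4,10,0,0,0,-1],[-1.1,-5.4,10,0,0,0,-1]],
])

```text
time_s: 8.05
position: [0.4883, 0.1441, 0.1069]
tcp_rot: [[0.849, -0.528, -0.005], [-0.528, -0.849, -0.0], [-0.004, 0.003, -1.0]]
force: [-5.0, -3.4, 1.8]
opening: 0.004
grasp_force: 2.4
```

```bash
python3 st.py
python3 - <<'E'
from h import *
a=bot.capture("side");b=bot.capture("top")
cv2.imwrite("pics/c4.png",np.hstack([cv2.resize(a[250:370,280:420],None,fx=4,fy=4,interpolation=2),cv2.resize(b[245:365,215:275],None,fx=4,fy=4,interpolation=2)]))
E
```

```text
t 8.05 p [0.4883 0.1441 0.1069] yaw -31.889680299846408 tz [-0.005  -0.0004 -1.    ] F [-5.0363 -3.4188  1.7587] 0.0035767959694407267
sorter rel hinge s,y,z mm [-224.1187  284.1042  -15.0912]
```

View pics/c4.png

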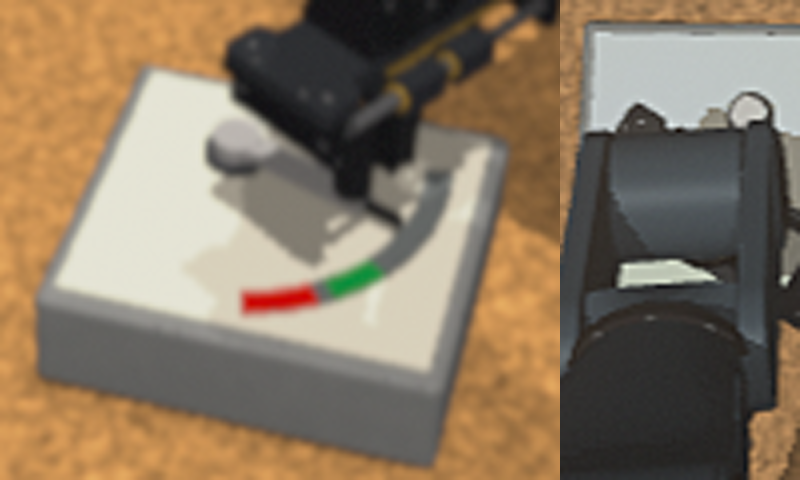

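The pointer tip is at crop (400,222), which is image (380,305). It's still in the grey, short of the green.

```bash
cat >> h.py <<'E'
def lev(px,z=.081):
    d=onz("side",px,z)[:2]-[.573,.134]; return np.pi-np.radians(1)-np.arctan2(d[1],d[0]),np.hypot(*d)
E
python3 - <<'E'
from h import *
C=lambda u,v:(280+u/4,250+v/4)
print("tip",lev(C(400,222)))
for n,q in(("g0",(381,268)),("g1",(328,290)),("r0",(315,293))): print(n,lev(C(*q),.07))
E
```

```text
tip (np.float64(0.33897103726521083), np.float64(0.10689921029516042))
g0 (np.float64(0.5646485078150247), np.float64(0.11465984116775783))
g1 (np.float64(0.859394663635157), np.float64(0.11282159091781709))
r0 (np.float64(0.924217293203061), np.float64(0.11227446139835663))
```

Emit:
apply_moves([
  [[-0.1,-0.3,0,0,0,0,-1],[-0.1,-0.6,0,0,0,0,-1],[-0.2,-0.9,0,0,0,0,-1],[-0.2,-1.2,0,0,0,0,-1],[-0.2,-1.5,0,0,0,0,-1],[-0.1,-1.8,0,0,0,0,-1],[-0.1,-2.1,0,0,0,0,-1],[-0.1,-2.2,0,0,0,0,-1],[-0.1,-2.2,0,0,0,0,-1]],
])

```text
time_s: 9.28
position: [0.4983, 0.163, 0.1066]
tcp_rot: [[0.849, -0.528, -0.007], [-0.528, -0.849, -0.001], [-0.005, 0.004, -1.0]]
force: [-6.2, -2.3, 1.8]
opening: 0.004
grasp_force: 2.7
```

```bash
python3 st.py
python3 - <<'E'
from h import *
a=bot.capture("side")
cv2.imwrite("pics/c5.png",cv2.resize(a[250:370,280:420],None,fx=4,fy=4,interpolation=2))
E
```

```text
t 9.275 p [0.4983 0.163  0.1066] yaw -31.903757195372986 tz [-0.0069 -0.0008 -1.    ] F [-6.164  -2.2763  1.8332] 0.004448832452327066
sorter rel hinge s,y,z mm [-222.2825  305.3611  -15.379 ]
```

View pics/c5.png

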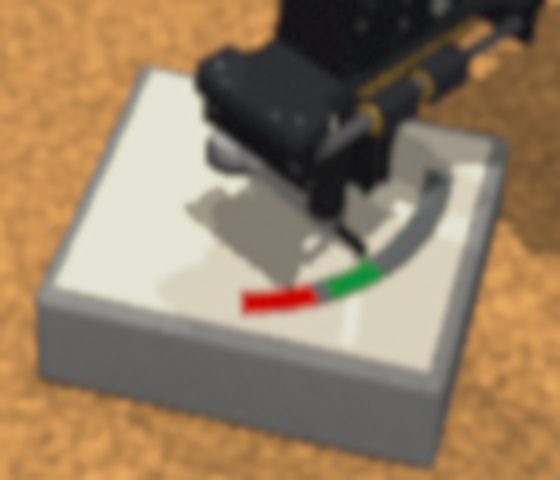

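The pointer tip is at crop (362,252), near the start of the green.

```bash
python3 -c "
from h import *
print(lev((280+362/4,250+252/4)))"
```

```text
(np.float64(0.6358578823159715), np.float64(0.10723870254117743))
```

Emit:
apply_moves([
  [[0.1,-0.2,0,0,0,0,-1],[0.2,-0.5,0,0,0,0,-1],[0.3,-0.8,0,0,0,0,-1],[0.3,-0.8,0,0,0,0,-1],[0.3,-0.8,0,0,0,0,-1]],
])

```text
time_s: 9.95
position: [0.505, 0.168, 0.1066]
tcp_rot: [[0.849, -0.528, -0.007], [-0.528, -0.849, -0.001], [-0.005, 0.005, -1.0]]
force: [-6.5, -3.3, 1.9]
opening: 0.002
grasp_force: 2.8
```

```bash
python3 st.py
python3 - <<'E'
from h import *
a=bot.capture("side")
cv2.imwrite("pics/c6.png",cv2.resize(a[250:370,280:420],None,fx=4,fy=4,interpolation=2))
E
```

```text
t 9.95 p [0.505  0.168  0.1066] yaw -31.903073601040646 tz [-0.007  -0.0011 -1.    ] F [-6.5067 -3.2588  1.9171] 0.0019707766105129918
sorter rel hinge s,y,z mm [-218.0165  312.6116  -15.4317]
```

View pics/c6.png

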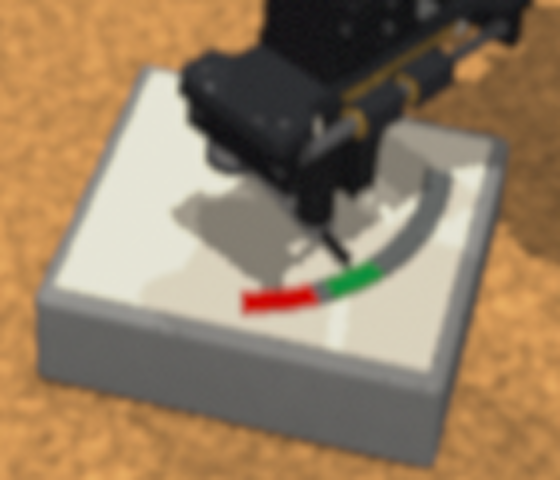

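The pointer tip is at crop (347,263), in the middle of the green. I'll check the angle and hold it there.

```bash
python3 -c "
from h import *
print(lev((280+347/4,250+263/4)))"
```

```text
(np.float64(0.7430166021533413), np.float64(0.10933763925970018))
```

Emit:
apply_moves([
  [[0,0,0,0,0,0,-1],[0,0,0,0,0,0,-1],[0,0,0,0,0,0,-1],[0,0,0,0,0,0,-1],[0,0,0,0,0,0,-1],[0,0,0,0,0,0,-1],[0,0,0,0,0,0,-1],[0,0,0,0,0,0,-1]],
])

```text
time_s: 11.0
position: [0.505, 0.168, 0.1066]
tcp_rot: [[0.849, -0.529, -0.007], [-0.529, -0.849, -0.001], [-0.005, 0.005, -1.0]]
force: [-6.6, -2.2, 2.1]
opening: 0.01
grasp_force: 2.8
```

```bash
python3 st.py
python3 - <<'E'
from h import *
a=bot.capture("side")[250:370,280:420]; b=cv2.imread("pics/c6.png")
print(cv2.absdiff(cv2.resize(a,None,fx=4,fy=4,interpolation=2),b).max())
E
```

```text
t 11.0 p [0.505  0.168  0.1066] yaw -31.906513474162153 tz [-0.0071 -0.0011 -1.    ] F [-6.6058 -2.1971  2.1085] 0.00953865711643108
sorter rel hinge s,y,z mm [-218.0363  312.5827  -15.4234]
22
```

```bash
python3 -c "
from rig import bot
print(bot.hand_in())"
```

```text
the job is handed in; nothing more can be done
None
```

I closed the hasp flat over its staple and handed the job in with the robot holding the run lever in the green, at about 0.74 rad with roughly 7 N of force, though the hand-in returned no verdict.

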